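Open the child-safe scissors cupboard on the haberdashery counter

TASK

The shears are kept in the wider of the two little white child-safe cupboards on the counter. Its door stands ajar, caught on a sprung plastic hook that crosses the gap between door and cupboard: reach down into the gap from above, press the hook down until it lets go, and with it held down swing the door wide open, about square to the cupboard, and leave it so. Leave the narrower cupboard on its hook.

Things in the scene. Friction and masses are not known exactly. Their poses are not given: they have to be found in the camera images.
- wide_cupboard: Wider white cupboard, 280 wide (y), 150 deep (x), 180 high (all mm), fixed, left or right of the narrow one. Origin: centre of underside; x points out of its front (away from the robot), z up; front plane at x = 75. Door: 270 wide, 12 thick, top at z = 155, upright hinge line at x = 82, y = -135; swings out to +x, free end at the +y side. A packet lies on top, at the back, up to z = 205.
- wide_door (a joint): Opening angle of the wide cupboard's door, rad: 0 shut, about 0.32 as it stands ajar on its hook (it cannot pass 0.36 while hooked), 1.57 square to the cupboard, 1.8 at its stop. Not sprung: it turns with light friction (under 1 N at the hook) and stays where it is left.
- wide_hook_pad (a point): Point on the top face of the wide cupboard's hook, mid-width, half-way across the gap, 27 mm below the cupboard's top. The hook is a level grey arm 24 mm wide, pivoted on the door's inside; its barb, inside the cupboard, catches behind a strip under the top. The gap is open above, 49 to 56 mm clear here (cupboard front to hook mount). Seen from the hinge: 21 mm along cupboard x, 198 along y.
- wide_hook (a joint): Angle the wide cupboard's hook is pressed down about its pivot (34 mm from the pad, door side), rad: 0 level and latched, free of the strip from about 0.15 (pad 5 mm down), 1.3 at its stop. Its spring (about 2 N at the pad to start, 4 N at 12 mm down) lifts it at once when let go, so keep it down until the door has come out 25 mm there.
- narrow_door (a joint): Opening angle of the narrower cupboard's door, rad: about 0.46 as it stands on its hook, where it is to stay. That cupboard is 200 mm wide, otherwise of the same make, with the same kind of hook.

How it is judged:
By the outcome, as a careful person would: the job done as asked, in the order asked, and still so for the second after the job is handed in, with the robot touching nothing.
It also fails if it takes over 43 s, if anything falls off the work surface, if the arm or the gripper's body presses on something with over 40 N, if the wrist force passes 120 N, or if a joint passes its speed limit or range.

ROBOT

A 6-joint arm with a two-finger parallel gripper is mounted at the origin on the work surface. World frame = base frame: x ahead of the robot, y to its left, z up, the work surface at z = 0. Lengths are in mm, angles in rad, forces in N, time in s.
With the tool pointing down it reaches from about 350 to 975 mm from the base axis. Payload 7.1 kg.
Tool frame: the origin (TCP) lies between the finger pads; the fingertips stand 19 mm ahead of it and the grasp point (between the pads) is the TCP (ctrl.finger_overhang is the distance from the TCP to the fingertips, in mm); z points along the fingers, y is the line along which they close (so a half turn about z gives the same grasp; the last joint's range is limited). The gripper opens to 88 mm and grips with 3 to 60 N. Pads are 20 mm wide; open, the fingers measure 115 mm over their backs; the gripper's body (75 mm by 178 mm) begins 61 mm behind the grasp point.
Start: joints at [1.16, 0.423, 1.63, -0, 1.089, -0.019], TCP at [238.626, 577.635, 241.675] pointing down, gripper open.
Joint ranges: [-3, 3], [-0.9, 2.11], [0.09, 2.58], [-1.31, 4.45], [0.11, 2.69], [-2.54, 2.54]. Speed limits (rad/s): [2.39, 2.39, 3.01, 3.14, 3.14, 3.14].

INTERFACE

Orientations are given as a rotation vector (axis times angle).
In Python, from workcell import ctrl gives the robot as it stands. The module is installed in compiled form; this text tells all that it offers.
- The arm moves only by the tool arm_command, never from a script. Its argument "rows" is one flat list of numbers, 7 for each row, row after row: the turn, a rotation vector about the tool's x, y, z scaled (see below), then the shift along the tool's x, y, z scaled (see below), then the opening, from -1 (shut) to 1 (fully open). A call has 1 to 5 rows; each row is the pose to reach, as a shift and turn from the pose commanded when the call began, along the tool's axes at that moment, turning the shorter way round; what a row does not reach only later rows make up. The controller multiplies each number of a shift by 80 mm and each number of a turn by 180 degrees. A row lasts 1/10 s, in which the tool goes at most 50 mm and 8.59 degrees, less where a joint would pass 70% of its speed; a pose out of reach is approached as far as the arm can. A call with a number of a shift or a turn outside -1 to 1 is refused whole. A call with a gripper value outside its range is refused whole. The fingers move at their own pace and stop on an object; the grip force is fixed at half the most. Time passes only in rows, so rows that repeat a pose let the fingers close. It gives the time, the measured TCP pose, the force, the opening and the grip force at its end, in the units of the state.
- ctrl.get_obs(): the state, without advancing time (a new reading comes with each control period).
- ctrl.get_image(name): name is "scene" or "top"; returns (picture, depth): 420x560x3 uint8, red, green, blue; 420x560 float32, mm along the optical axis (not along the pixel's ray), 0 where there is no reading.
- ctrl.camera_params(name): a dict with "camera_matrix" (3x3 intrinsics, pixels), "world_to_cam" (4x4, takes a point from world to camera coordinates). Camera axes: x right, y down, z forward; pixel columns grow to the right and rows downward; lengths in mm; the calibration is good to about 2 mm. A picture is of the moment at which its call begins. camera_params takes no time and is no camera call.
- ctrl.close_job(): hands the job in; it is judged then, once.
The state is a dict: "t": time; "qpos": joint angles; "qvel": joint speeds; "joint_torque": joint torques, N m; "ee_pos": TCP position; "orientation": TCP orientation; "ft_force": force on the tool from outside, world axes, zero at the start; "moment": the same for the moment, N m; "width": finger opening in mm; "grasp_force": force on a finger pad.
Only numpy, scipy, OpenCV 4.12 (cv2) and the standard library are available. Lean on these libraries where they do the work, as an engineer would, in place of code of your own. Each camera call takes 0.05 s, during which the arm holds its last target. There are 200 camera calls.

## Working session

There is one attempt and no reset: what is moved stays moved. The work goes in short steps, Python scripts to look and compute and a tool call to move; the robot and the scene stay as the last step left them, time stands still between calls to the robot, and variables do not carry over. Pictures are saved under pics/ and viewed, at most 10 in all, crops included, and the job is handed in when it is done.

Besides the shell and the picture viewer there is one more tool, called after ">>>" as name(argument=value, ...) on one line, values as JSON. arm_command: Moves the arm, as the interface text tells. Shifts and turns lie within -1 to 1; 1 stands for 80 mm of shift or 180 degrees of turn. Its arguments: {"type":"object","properties":{"rows":{"type":"array","items":{"type":"number"}}},"required":["rows"]}

```bash
mkdir -p pics; cat > h.py <<'E'
import numpy as np, cv2
from workcell import ctrl
def snap(n):
    im,d=ctrl.get_image(n); np.savez(f'{n}.npz',im=im,d=d); return im,d
def world(n,d):
    P=ctrl.camera_params(n);K=np.array(P["camera_matrix"]);T=np.linalg.inv(np.array(P["world_to_cam"]))
    v,u=np.mgrid[:d.shape[0],:d.shape[1]]
    c=np.stack([(u-K[0,2])*d/K[0,0],(v-K[1,2])*d/K[1,1],d,np.ones_like(d)],-1)
    W=(c@T.T)[...,:3]; W[d==0]=np.nan; return W
E
python3 - <<'E'
from h import *
for n in("scene","top"):
    im,d=snap(n); cv2.imwrite(f'pics/{n}0.png',cv2.resize(im[...,::-1],(784,588)))
    P=ctrl.camera_params(n);print(np.round(P["camera_matrix"],1).tolist(),np.round(np.linalg.inv(P["world_to_cam"]),2).tolist())
print(ctrl.get_obs())
E
```

```text
[[528.2, 0.0, 270.0], [0.0, 528.2, 203.7], [0.0, 0.0, 1.0]] [[0.21, 0.57, -0.79, 1344.84], [0.98, -0.12, 0.17, -228.76], [0.0, -0.81, -0.58, 765.09], [0.0, 0.0, 0.0, 1.0]]
[[389.6, 0.0, 283.6], [0.0, 389.6, 211.0], [0.0, 0.0, 1.0]] [[-0.01, -1.0, 0.09, 374.4], [-1.0, 0.01, -0.01, -29.94], [0.01, -0.09, -1.0, 1030.93], [0.0, 0.0, 0.0, 1.0]]
{'t': 0.1, 'qpos': array([ 1.15998508e+00,  4.23746447e-01,  1.63061855e+00,  6.22263949e-06,
        1.08859715e+00, -1.89812093e-02]), 'qvel': array([-0.00053851, -0.00091261, -0.00018558, -0.00078028,  0.00076333,
        0.00127452]), 'joint_torque': array([-3.14750914e-04, -5.45605087e+01, -2.74325019e+01,  6.46156934e-02,
        1.87500031e-02, -4.01794557e-05]), 'ee_pos': array([238.44701575, 577.20619408, 240.98868141]), 'orientation': array([-6.11501824e-01, -3.08120055e+00,  2.09967328e-03]), 'ft_force': array([-0.14465359, -0.05246439, -0.55135944]), 'moment': array([ 0.04201273, -0.04387489, -0.02131404]), 'grasp_force': 0.0, 'width': 87.83456430321134}
```

View pics/scene0.png

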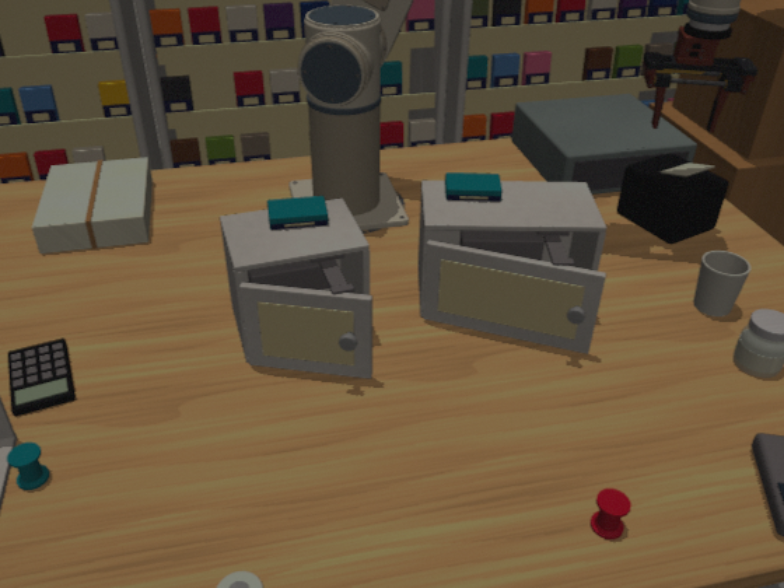

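View pics/top0.png

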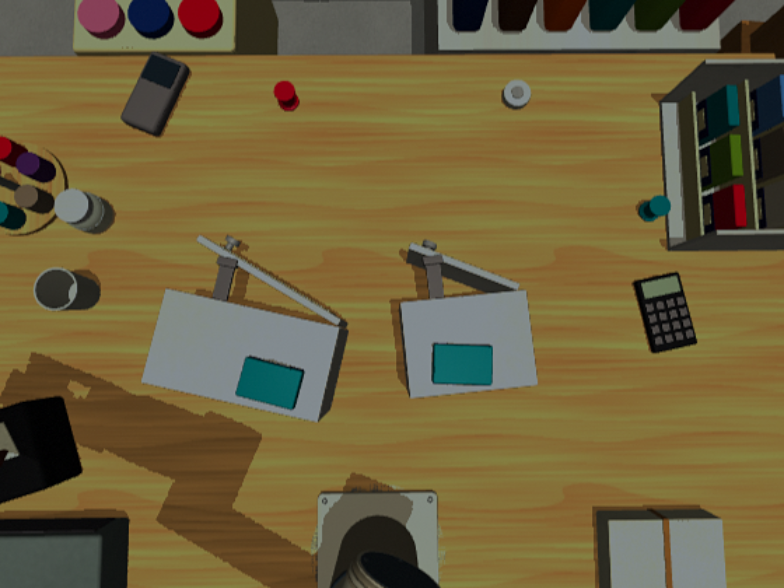

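The wide cupboard is on the left in the top view: top corners at about (165,290), (341,326), (320,421) and (141,382), and its grey hook crosses the gap at about (225,280).

```bash
cat > fit.py <<'E'
from h import *
def frame():
    z=np.load('frame.npz'); return z['O'],z['X'],z['Y']
E
python3 - <<'E'
from h import *
z=np.load('top.npz');d=z['d'];im=z['im'];W=world('top',d)
m=(abs(W[...,2]-180)<6)&(W[...,1]>30)&(W[...,0]<650)
n,l,s,c=cv2.connectedComponentsWithStats(m.astype(np.uint8))
k=1+np.argmax(s[1:,4]);print(s[1:]) if n<6 else 0
P=W[l==k][:,:2].astype(np.float32);print(len(P),np.median(W[l==k][:,2]))
r=cv2.minAreaRect(P);print(r);B=cv2.boxPoints(r);print(B)
for u,v in [(165,290),(341,326),(320,421),(141,382),(228,262),(222,297),(225,280),(200,238),(342,322)]:
    print(u,v,np.round(W[round(v/1.4),round(u/1.4)],0))
c=im[150:245,90:260];cv2.imwrite('pics/c.png',cv2.convertScaleAbs(cv2.resize(c[...,::-1],None,fx=4.6,fy=4.6,interpolation=2),alpha=1.5))
E
```

```text
[[ 101  206  142   96 7664]
 [ 237  396   16   19   29]]
7664 179.88593424044262
((363.0211181640625, 205.3164520263672), (280.45556640625, 150.1415252685547), 76.82254028320312)
[[257.95963   85.894775]
 [404.14774   51.667328]
 [468.0826   324.73813 ]
 [321.8945   358.96558 ]]
165 290 [465. 323. 182.]
341 326 [409.  57.  82.]
320 421 [236. 104.  -2.]
141 382 [322. 357. 178.]
228 262 [511. 232. 161.]
222 297 [456. 242. 154.]
225 280 [483. 238. 152.]
200 238 [551. 279. 157.]
342 322 [415.  54. 119.]
```

View pics/c.png

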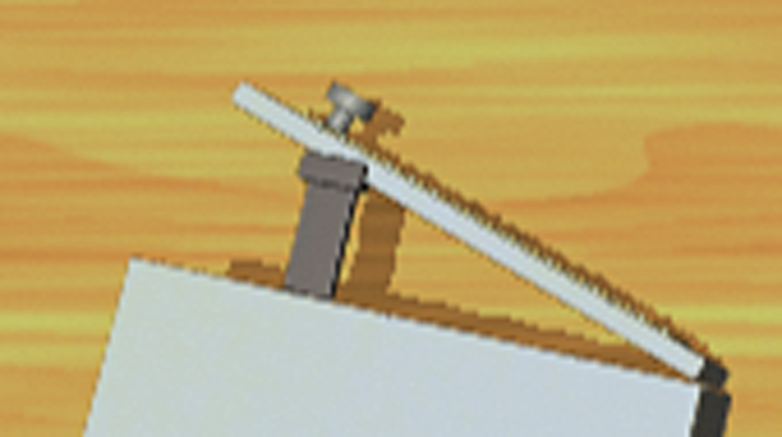

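```bash
cat > plan.py <<'E'
# plan(targets): targets = (x,y,z of TCP, yaw deg of tool y); prints rows relative to measured pose, tool kept vertical
import numpy as np
from scipy.spatial.transform import Rotation as R
from workcell import ctrl
H=np.array([412.06,55.15]);X=np.array([.9737,-.228]);Y=np.array([.228,.9737])
def polar(r,a): return H+r*(np.sin(a)*X+np.cos(a)*Y)
def vert(yaw):
    t=np.radians(yaw);y=np.array([np.cos(t),np.sin(t),0]);z=np.array([0,0,-1.]);return R.from_matrix(np.stack([np.cross(y,z),y,z],1))
def plan(T):
    o=ctrl.get_obs();p=o['ee_pos'];r=R.from_rotvec(o['orientation']);y=r.as_matrix()[:,1]
    d=(p[:2]-H);print('t',round(o['t'],2),'tcp',p.round(1),'yaw',np.degrees(np.arctan2(y[1],y[0])).round(1),'F',o['ft_force'].round(1),'r',np.hypot(*d).round(1),'ang',np.arctan2(d@X,d@Y).round(3))
    for x,yy,z,w in T:
        print(np.round(np.r_[(r.inv()*vert(w)).as_rotvec()/np.pi,r.inv().apply([x-p[0],yy-p[1],z-p[2]])/80],3).tolist())
E
python3 - <<'E'
from plan import *
plan([(477.6,243.2,240,58.5)])
E
```

```text
t 0.1 tcp [238.4 577.2 241. ] yaw 67.5 F [-0.1 -0.1 -0.6] r 550.2 ang -0.551
[-0.0, 0.0, 0.05, -4.357, -2.717, 0.016]
```

>>> arm_command(rows=[0,0,0.025,-0.436,-0.272,0,-1,0,0,0.05,-0.872,-0.543,0,-1,0,0,0.05,-0.872,-0.543,0,-1])

```text
t: 0.4
ee_pos: [288.0, 507.4, 241.1]
orientation: [0.858, 3.022, -0.004]
ft_force: [-0.7, -1.6, -0.9]
width: 67.2
grasp_force: 0.0
```

```bash
python3 -c "
from plan import *
plan([(477.6,243.2,240,58.5)])"
```

```text
t 0.4 tcp [288.  507.4 241.1] yaw 58.3 F [-0.7 -1.6 -0.9] r 469.0 ang -0.498
[-0.001, 0.0, -0.001, -3.752, -1.564, 0.021]
```

>>> arm_command(rows=[0,0,0,-0.5,-0.2,0,-1,0,0,0,-0.92,-0.38,0,-1,0,0,0,-0.92,-0.38,0,-1])

```text
t: 0.7
ee_pos: [334.7, 444.1, 241.4]
orientation: [0.855, 3.023, -0.002]
ft_force: [0.1, -0.2, 0.4]
width: 43.1
grasp_force: 0.0
```

>>> arm_command(rows=[0,0,0,-0.5,-0.2,0,-1,0,0,0,-0.92,-0.38,0,-1,0,0,0,-0.92,-0.38,0,-1])

```text
t: 1.0
ee_pos: [381.5, 380.6, 241.6]
orientation: [0.855, 3.023, -0.001]
ft_force: [-0.1, 0.5, 0.2]
width: 19.1
grasp_force: 0.0
```

>>> arm_command(rows=[0,0,0,-0.5,-0.2,0,-1,0,0,0,-0.92,-0.38,0,-1,0,0,0,-0.92,-0.38,0,-1])

```text
t: 1.3
ee_pos: [428.5, 316.9, 241.6]
orientation: [0.855, 3.023, -0.0]
ft_force: [-0.5, -0.0, 0.9]
width: 0.4
grasp_force: 0.0
```

>>> arm_command(rows=[0,0,0,-0.5,-0.2,0,-1,0,0,0,-0.92,-0.38,0,-1,0,0,0,-0.92,-0.38,0,-1,0,0,0,-0.92,-0.38,0,-1])

```text
t: 1.7
ee_pos: [473.9, 254.7, 241.5]
orientation: [-0.852, -3.023, -0.001]
ft_force: [-0.9, 0.3, -0.3]
width: 0.4
grasp_force: 0.0
```

```bash
python3 -c "
from plan import *
plan([(477.6,243.2,182,58.5)])
print(ctrl.get_obs()['width'],ctrl.finger_overhang)
from h import *
im,d=snap('top');c=im[140:245,90:260];cv2.imwrite('pics/c2.png',cv2.convertScaleAbs(cv2.resize(c[...,::-1],None,fx=4.6,fy=4.6,interpolation=2),alpha=1.5))"
```

```text
t 1.7 tcp [473.9 254.7 241.5] yaw 58.5 F [-0.9  0.3 -0.3] r 208.9 ang 0.071
[0.0, -0.0, 0.0, -0.115, -0.099, 0.744]
0.39562942507706483 19.0
```

View pics/c2.png

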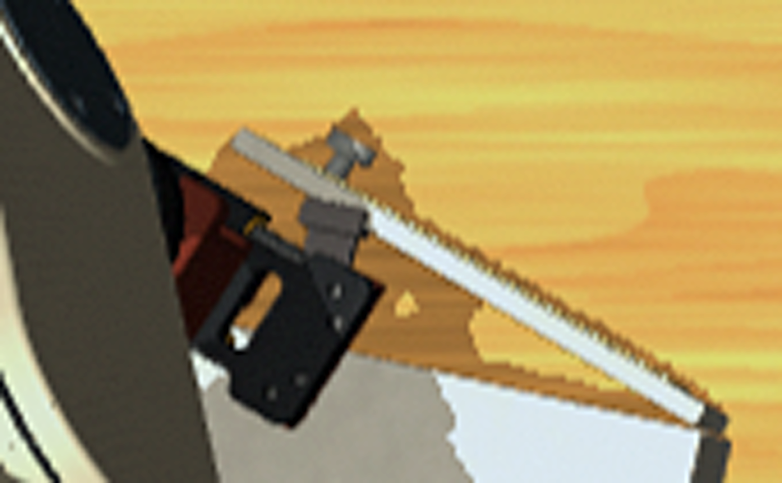

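The gripper is above the hook, whose mount shows at crop (333,215) and the free door edge at (245,140). Both are as computed, so I can lower into the gap.

>>> arm_command(rows=[0,0,0,-0.115,-0.1,0,-1,0,0,0,-0.115,-0.1,0,-1,0,0,0,-0.115,-0.1,0.4,-1,0,0,0,-0.115,-0.1,0.75,-1,0,0,0,-0.115,-0.1,0.75,-1])

```text
t: 2.25
ee_pos: [475.5, 241.2, 178.7]
orientation: [-0.85, -3.02, 0.006]
ft_force: [-0.5, 0.3, 0.4]
width: 0.4
grasp_force: 0.0
```

```bash
python3 -c "
from plan import *
plan([(477.6,243.2,161,58.5)])"
```

```text
t 2.25 tcp [475.5 241.2 178.7] yaw 58.6 F [-0.5  0.3  0.4] r 196.6 ang 0.098
[-0.002, -0.001, 0.0, -0.011, 0.036, 0.222]
```

>>> arm_command(rows=[0,0,0,-0.01,0.03,0.06,-1,0,0,0,-0.01,0.03,0.12,-1,0,0,0,-0.01,0.03,0.18,-1,0,0,0,-0.01,0.03,0.24,-1,0,0,0,-0.01,0.03,0.24,-1])

```text
t: 2.75
ee_pos: [482.1, 244.9, 164.4]
orientation: [0.85, 3.02, 0.007]
ft_force: [0.3, 1.8, 10.1]
width: 0.4
grasp_force: 4.6
```

```bash
python3 -c "
from plan import *
plan([(*polar(199,a),161,58.5-57.3*(a-.106)) for a in (.15,.2,.25,.3)])"
```

```text
t 2.75 tcp [482.1 244.9 164.4] yaw 58.5 F [ 0.3  1.8 10.1] r 202.2 ang 0.123
[0.002, 0.001, 0.014, -0.073, -0.028, 0.043]
[0.002, 0.001, 0.03, -0.196, -0.01, 0.043]
[0.002, 0.001, 0.046, -0.32, 0.002, 0.044]
[0.002, 0.001, 0.062, -0.444, 0.007, 0.044]
```

>>> arm_command(rows=[0,0,0,0,0,0,-1,0,0,0,0,0,0,-1])

```text
t: 2.95
ee_pos: [482.0, 244.8, 164.8]
orientation: [0.85, 3.02, 0.007]
ft_force: [0.8, 1.1, 10.7]
width: 0.9
grasp_force: 4.4
```

```bash
python3 -c "
from plan import *
plan([(*polar(199,a),163,58.5-57.3*(a-.106)) for a in (.15,.2,.25,.3)])
from h import *
im,d=snap('scene');c=im[110:270,280:450];cv2.imwrite('pics/s2.png',cv2.convertScaleAbs(cv2.resize(c[...,::-1],None,fx=3.6,fy=3.6,interpolation=2),alpha=1.5))"
```

```text
t 2.95 tcp [482.  244.8 164.8] yaw 58.5 F [ 0.8  1.1 10.7] r 202.2 ang 0.123
[0.002, 0.001, 0.014, -0.073, -0.027, 0.023]
[0.002, 0.001, 0.03, -0.196, -0.009, 0.023]
[0.002, 0.001, 0.046, -0.32, 0.002, 0.023]
[0.002, 0.001, 0.062, -0.444, 0.008, 0.024]
```

View pics/s2.png

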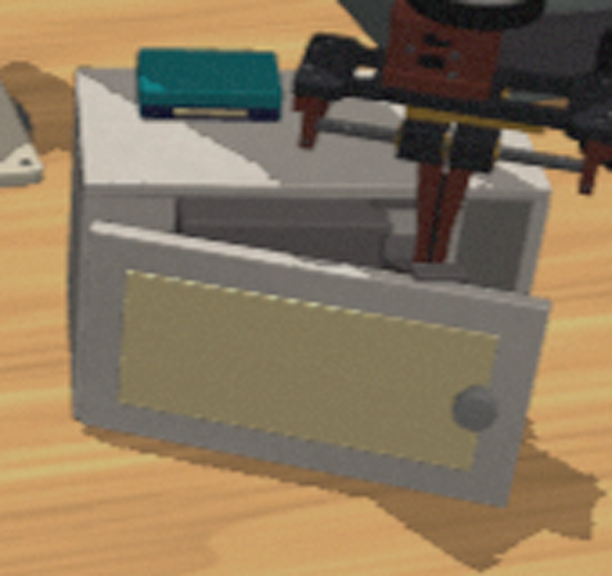

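The fingertips sit behind the hook mount (crop (440,270)). The 10 N fits the hook being pressed close to its pivot, at about 0.45 rad, so it should be free. Now I'll swing out gently.

>>> arm_command(rows=[0,0,0.007,-0.04,-0.015,0,-1,0,0,0.014,-0.08,-0.02,0,-1,0,0,0.022,-0.135,-0.015,-0.01,-1,0,0,0.03,-0.195,-0.01,-0.02,-1,0,0,0.03,-0.195,-0.01,-0.02,-1])

```text
t: 3.5
ee_pos: [495.7, 236.0, 166.5]
orientation: [0.993, 2.975, 0.008]
ft_force: [2.5, 2.7, 8.0]
width: 0.5
grasp_force: 3.4
```

```bash
python3 -c "
from plan import *
plan([(*polar(199,a),165,58.5-57.3*(a-.106)) for a in (.25,.3,.35,.4)])
from h import *
im,d=snap('top');W=world('top',d)
def door():
  m=(abs(W[...,2]-155)<5);P=W[m][:,:2]-H;r=np.hypot(*P.T);a=np.arctan2(P@X,P@Y);print(np.histogram(a[(r>215)&(r<275)],bins=np.arange(.2,.8,.02)))
door()"
```

```text
t 3.5 tcp [495.7 236.  166.5] yaw 53.1 F [2.5 2.7 8. ] r 199.3 ang 0.203
[0.002, 0.001, 0.016, -0.116, 0.018, 0.019]
[0.002, 0.001, 0.032, -0.239, 0.036, 0.019]
[0.002, 0.001, 0.048, -0.363, 0.047, 0.02]
[0.002, 0.001, 0.064, -0.487, 0.052, 0.02]
(array([ 0,  0,  0,  0,  0,  0,  0,  0, 20, 32, 30,  0,  0,  0,  0,  0,  0,
        0,  0,  0,  0,  0,  0,  0,  0,  0,  0,  0,  0,  0]), array([0.2 , 0.22, 0.24, 0.26, 0.28, 0.3 , 0.32, 0.34, 0.36, 0.38, 0.4 ,
       0.42, 0.44, 0.46, 0.48, 0.5 , 0.52, 0.54, 0.56, 0.58, 0.6 , 0.62,
       0.64, 0.66, 0.68, 0.7 , 0.72, 0.74, 0.76, 0.78, 0.8 ]))
```

The door is at about 0.39, past the 0.36 hooked limit. I'll carry on along the arc with the hook held down.

>>> arm_command(rows=[0,0,0.016,-0.12,0.018,0,-1,0,0,0.032,-0.24,0.036,0,-1,0,0,0.048,-0.365,0.047,0,-1,0,0,0.064,-0.49,0.052,0,-1,0,0,0.064,-0.49,0.052,0,-1])

```text
t: 4.05
ee_pos: [529.8, 215.1, 166.3]
orientation: [1.288, 2.86, 0.007]
ft_force: [2.4, 2.0, 7.3]
width: 0.2
grasp_force: 3.3
```

```bash
cat > door.py <<'E'
from plan import *
from h import *
def door():
  im,d=snap('top');W=world('top',d)
  m=(abs(W[...,2]-154)<7);P=W[m][:,:2]-H;r=np.hypot(*P.T);a=np.arctan2(P@X,P@Y);k=(r>60)&(r<275)&(a>.3)&(a<1.9)
  h,e=np.histogram(a[k],bins=np.arange(.3,1.92,.03));print('door',[(round(x,2),n) for x,n in zip(e,h) if n>8])
E
python3 -c "
from door import *
plan([(*polar(199,a),165,58.5-57.3*(a-.106)) for a in (.48,.56,.64,.72)])
door()"
```

```text
t 4.05 tcp [529.8 215.1 166.3] yaw 41.5 F [2.4 2.  7.3] r 198.6 ang 0.405
[0.002, 0.001, 0.025, -0.183, 0.038, 0.017]
[0.002, 0.001, 0.05, -0.381, 0.057, 0.018]
[0.002, 0.001, 0.076, -0.58, 0.06, 0.018]
[0.002, 0.0, 0.101, -0.779, 0.047, 0.019]
door [(np.float64(0.51), np.int64(17)), (np.float64(0.54), np.int64(85)), (np.float64(0.57), np.int64(174)), (np.float64(0.6), np.int64(148)), (np.float64(0.63), np.int64(34))]
```

>>> arm_command(rows=[0,0,0.025,-0.19,0.038,0,-1,0,0,0.05,-0.38,0.057,0,-1,0,0,0.076,-0.58,0.06,0,-1,0,0,0.1,-0.78,0.047,0,-1,0,0,0.1,-0.78,0.047,0,-1])

```text
t: 4.6
ee_pos: [573.7, 169.6, 166.1]
orientation: [1.722, 2.623, 0.006]
ft_force: [2.1, 0.5, 7.2]
width: 0.6
grasp_force: 3.3
```

```bash
python3 -c "
from door import *
plan([(*polar(199,a),165,58.5-57.3*(a-.106)) for a in (.8,.88,.96,1.04)])
door()"
```

```text
t 4.6 tcp [573.7 169.6 166.1] yaw 23.4 F [2.1 0.5 7.2] r 198.1 ang 0.725
[0.002, 0.0, 0.026, -0.182, 0.043, 0.015]
[0.002, 0.0, 0.052, -0.38, 0.061, 0.015]
[0.002, 0.0, 0.077, -0.579, 0.064, 0.015]
[0.002, 0.0, 0.103, -0.777, 0.05, 0.016]
door [(np.float64(0.84), np.int64(36)), (np.float64(0.87), np.int64(130)), (np.float64(0.9), np.int64(185)), (np.float64(0.93), np.int64(107)), (np.float64(0.96), np.int64(20))]
```

>>> arm_command(rows=[0,0,0.026,-0.19,0.043,0,-1,0,0,0.052,-0.38,0.061,0,-1,0,0,0.077,-0.58,0.064,0,-1,0,0,0.103,-0.78,0.05,0,-1,0,0,0.103,-0.78,0.05,0,-1])

```text
t: 5.15
ee_pos: [601.4, 113.4, 165.9]
orientation: [2.123, 2.312, 0.004]
ft_force: [-0.3, -0.7, 7.8]
width: 0.5
grasp_force: 3.3
```

```bash
python3 -c "
from door import *
plan([(*polar(199,a),165,58.5-57.3*(a-.106)) for a in (1.12,1.2,1.28,1.36)])
door()"
```

```text
t 5.15 tcp [601.4 113.4 165.9] yaw 4.9 F [-0.3 -0.7  7.8] r 198.1 ang 1.042
[0.001, 0.0, 0.025, -0.187, 0.045, 0.011]
[0.001, 0.0, 0.05, -0.386, 0.064, 0.011]
[0.001, -0.0, 0.076, -0.584, 0.067, 0.011]
[0.001, -0.0, 0.101, -0.783, 0.054, 0.011]
door [(np.float64(1.14), np.int64(11)), (np.float64(1.17), np.int64(30)), (np.float64(1.2), np.int64(72)), (np.float64(1.23), np.int64(180)), (np.float64(1.26), np.int64(49)), (np.float64(1.29), np.int64(10))]
```

>>> arm_command(rows=[0,0,0.025,-0.19,0.045,0,-1,0,0,0.05,-0.38,0.064,0,-1,0,0,0.076,-0.58,0.067,0,-1,0,0,0.1,-0.78,0.054,0,-1,0,0,0.1,-0.78,0.054,0,-1])

```text
t: 5.7
ee_pos: [610.3, 51.4, 165.7]
orientation: [2.459, 1.952, 0.002]
ft_force: [-2.9, 0.2, 7.6]
width: 0.3
grasp_force: 3.3
```

```bash
python3 -c "
from door import *
plan([(*polar(199,1.38),165,58.5-57.3*(1.38-.106))])
door()"
```

```text
t 5.7 tcp [610.3  51.4 165.7] yaw -13.1 F [-2.9  0.2  7.6] r 198.2 ang 1.36
[0.001, -0.0, 0.008, -0.047, 0.019, 0.009]
door []
```

>>> arm_command(rows=[0,0,0,0,0,-0.1,-1,0,0,0,0,0,-0.2,-1,0,0,0,0,0,-0.5,-1,0,0,0,0,0,-1,-1,0,0,0,0,0,-1,-1])

```text
t: 6.25
ee_pos: [612.4, 53.5, 250.0]
orientation: [2.452, 1.955, 0.012]
ft_force: [0.1, 0.6, 0.6]
width: 0.7
grasp_force: 0.0
```

>>> arm_command(rows=[0,0,0,0.5,0,0,-1,0,0,0,1,0,0,-1,0,0,0,1,0,0,-1])

```text
t: 6.55
ee_pos: [627.9, 134.9, 244.4]
orientation: [-2.454, -1.962, -0.003]
ft_force: [0.1, -0.8, -0.4]
width: 0.1
grasp_force: 0.0
```

>>> arm_command(rows=[0,0,0,0.5,0,0,-1,0,0,0,1,0,0,-1,0,0,0,1,0,0,-1])

```text
t: 6.85
ee_pos: [645.5, 212.5, 243.9]
orientation: [-2.453, -1.962, -0.002]
ft_force: [0.6, -0.8, -0.2]
width: 0.3
grasp_force: 0.0
```

```bash
python3 -c "
from door import *
plan([])
door()
im,d=snap('top');cv2.imwrite('pics/top3.png',cv2.resize(im[...,::-1],(784,588)))"
```

```text
t 6.85 tcp [645.5 212.5 243.9] yaw -12.7 F [ 0.6 -0.8 -0.2] r 281.6 ang 0.748
door [(np.float64(1.08), np.int64(27)), (np.float64(1.11), np.int64(26)), (np.float64(1.14), np.int64(29)), (np.float64(1.17), np.int64(28)), (np.float64(1.2), np.int64(28)), (np.float64(1.23), np.int64(28)), (np.float64(1.26), np.int64(25)), (np.float64(1.29), np.int64(31)), (np.float64(1.32), np.int64(21)), (np.float64(1.35), np.int64(33)), (np.float64(1.38), np.int64(27)), (np.float64(1.41), np.int64(29)), (np.float64(1.44), np.int64(28)), (np.float64(1.47), np.int64(43)), (np.float64(1.5), np.int64(76)), (np.float64(1.53), np.int64(174)), (np.float64(1.56), np.int64(186)), (np.float64(1.59), np.int64(64)), (np.float64(1.62), np.int64(13))]
```

View pics/top3.png

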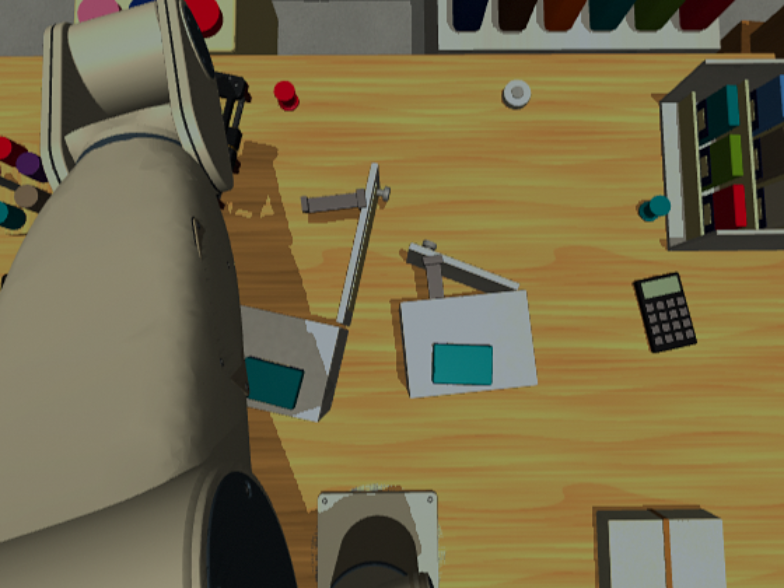

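The wide door now runs from its hinge at about (345,322) to its free end at (375,165). That is square to the cupboard, about 1.56 rad. The hook at (335,203) is free, the narrow cupboard is unchanged, and the robot is clear.

```bash
python3 -c "
from workcell import ctrl
print(ctrl.close_job())"
```

```text
the job is handed in; nothing more can be done
None
```

The wide cupboard's hook was pressed free and its door left open about square (about 1.56 rad by camera); the narrow cupboard is still on its hook, the arm is clear, and the job is handed in at about 7 s.

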